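Turn the mirrored corner brackets round in the leaning rack

ROBOT

A 6-joint arm with a two-finger parallel gripper is mounted at the origin on the work surface. World frame = base frame: x ahead of the robot, y to its left, z up, the work surface at z = 0. Lengths are in mm, angles in rad, forces in N, time in s.
With the tool pointing down it reaches from about 275 to 1000 mm from the base axis. Payload 8.4 kg.
Tool frame: the origin (TCP) lies on the centre line of the jaws, within the pads' length; the fingertips stand 25 mm ahead of it and the grasp point (between the pads) lies 6 mm ahead of it; z points along the fingers, x is the direction in which the jaws open and shut, and the axes are right-handed (so a half turn about z gives the same grasp; the last joint's range is limited). The gripper opens to 85 mm and grips with 20 to 120 N. Pads are 22 mm wide; open, the fingers measure 114 mm over their backs; the gripper's body (76 mm by 85 mm) begins 54 mm behind the grasp point. The pads swing forward as they close: fully open they stand 13 mm farther back than shut.
Start: joints at [-1.103, 0.353, 1.633, -0, 1.155, -0.002], TCP at [282.942, -557.29, 256.281] pointing down, gripper open.
Joint ranges: [-2.63, 2.63], [-0.92, 2.1], [0.06, 2.66], [-1.3, 4.44], [0, 2.69], [-3.02, 3.02]. Speed limits (rad/s): [2.22, 2.22, 2.79, 3.14, 3.14, 3.14].

INTERFACE

Orientations are given as [roll, pitch, yaw] about the fixed x, y, z axes, in that order (R = Rz(yaw) Ry(pitch) Rx(roll)).
In Python, from rig import r gives the robot as it stands. The module is installed in compiled form; this text tells all that it offers.
- The arm moves only by the tool jog_arm, never from a script. Its argument "deltas" is a list of rows, each an object with "gripper": the gripper command: -1 is fully open, 1 is shut, values between are in proportion; "translation": the shift along the world's x, y, z in units of 10 cm (1.0 is 10 cm), a list of three; "dr": the turn, a rotation vector about the world's x, y, z in units of pi/2 rad (1.0 is pi/2 rad), a list of three. In form: [{"gripper": gripper, "translation": [x, y, z], "dr": [wx, wy, wz]}, ...]. A call has 1 to 12 rows; each row shifts and turns the commanded pose from where the row before left it; what a row does not reach is not made up. A row lasts 1/12 s, in which the tool goes at most 41.7 mm and 7.16 degrees, less where a joint would pass 70% of its speed; a pose out of reach is approached as far as the arm can. A call with a number of a shift or a turn outside -1 to 1 is refused whole. A call with a gripper value outside its range is refused whole. The fingers move at their own pace and stop on an object; "squeeze" is the grip in N (left out, the last holds). Time passes only in rows, so rows that do not move let the fingers close. It gives the time, the measured TCP pose, the force and the opening at its end, in the units of the state.
- r.sense(): the state, without advancing time (a new reading comes with each control period).
- r.grab_frame(name): name is "scene" or "top" or "wrist"; returns the picture (420x560x3 uint8, blue, green, red); there is no depth.
- r.calibration(name): a dict with "mtx" (3x3 intrinsics, pixels), "k1" (the pictures are not rectified: a ray, as slopes to the right and down, at radius r is drawn at 1 + k1 r^2 times it, then the intrinsics apply), "world_from_camera" (4x4, takes a point from camera to world coordinates). Camera axes: x right, y down, z forward; pixel columns grow to the right and rows downward; lengths in mm; the calibration is good to about 2 mm. A picture is of the moment at which its call begins: read the wrist's pose just before it. calibration takes no time and is no camera call; for the wrist camera it gives the pose at the moment of the call.
- r.sign_off(): hands the job in, once; it reports no verdict.
The state is a dict: "clock": time; "qpos": joint angles; "qvel": joint speeds; "joint_efforts": joint torques, N m; "eef_pos": TCP position; "tcp_rot": TCP orientation; "contact_force": force on the tool from outside, world axes, zero at the start; "wrist_torque": the same for the moment, N m; "opening": opening from 0.0 (shut) to 1.0 (fully open).
Only numpy, scipy, OpenCV 4.12 (cv2) and the standard library are available. Lean on these libraries where they do the work, as an engineer would, in place of code of your own. Each camera call takes 0.05 s, during which the arm holds its last target. There are 200 camera calls.

TASK

The plated L-shaped corner brackets leaning in the black rack go under the X-ray head as one batch, so, looking at the rack from its open side (the side the brackets' tops lean away from), every one must read as a proper L: upright leg on the left, foot pointing right, countersunk face towards you. Take out only the brackets that stand mirrored, turn each one round and put it back in its own bay, foot down on the ledge and leaning flat against the rods. Leave the brackets that already stand right, and everything else on the bench, where they are.

Things in the scene. Friction and masses are not known exactly. Their poses are not given: they have to be found in the camera images.
- rack: fixed black bracket rack, 286 mm long (y), 135 deep, 80 high; open side to its +x. Origin: centre of underside, z up. Brackets lean back 25 deg: leg along u = (-0.423, 0, 0.906), open-side face normal n = (0.906, 0, 0.423). Three bays centred at y = -90, 0, 90 mm, 86 mm wide between fins 20 mm high. A bracket fully home has its origin at x = 24.5, z = 24.1 mm
- rack_open (a point): a point in the air on the open side of the rack (rack x = 150, y = 0, z = 50 mm)
- rack_ledge (a point): middle of the line (along rack y) where the brackets' back faces meet the ledge that carries the feet; rack x = 20, z = 22 mm. A front lip 10 mm high stands 17 mm out along n: a foot has 7 mm play. Two 8 mm steel rods just behind the backs, 12 and 42 mm up along u, carry the brackets; above 46 mm both faces of a leg are free. End cheeks 56 mm high stand outside the bays
- bracket_1: L-shaped corner bracket of 10 mm zinc-plated steel, 0.3 kg, standing foot down in one bay. Origin: middle of the foot's lower edge, mid-thickness. z up the upright leg. Upright leg: y -30 to -5, z 0 to 120 mm; foot: y -30 to 30, z 0 to 25 mm. Faces at x = -5 and +5 mm; +x face has wide countersinks round its 4 holes, -x face small plain holes. Seen from +x it reads L, from -x mirrored
- bracket_2: corner bracket, same shape, size, origin and axes as bracket_1, in another bay; like each bracket it may stand either way round, in any bay. Set upright on the bench a bracket also stands by itself on its foot
- bracket_3: corner bracket, same shape, size, origin and axes as bracket_1, in another bay; like each bracket it may stand either way round, in any bay. Set upright on the bench a bracket also stands by itself on its foot
- lab_jack: gold-coloured scissor lab jack, 100 x 100 mm, 75 mm high with a black knob, loose; origin centre of its underside; leave alone
- mouse: grey computer mouse, 105 x 58 x 33 mm, loose; origin under its centre; leave alone
- caliper: digital caliper lying flat, 235 mm long along its y, 14 mm high, jaws to +x at its -y end, loose; origin under the middle of the beam; leave alone
- jar: small amber glass jar with white cap, 56 mm diameter, 70 mm high, loose; origin centre of its underside; leave alone
Things that resemble listed ones, but are neither listed nor needed, are in the scene too. What is shaped like the bracket_3 but purple is not meant.

How it is judged (in metres and radians):
At the end, for the whole second after the job is handed in: All three brackets rest on the rack, countersunk face to the open side (reading as an L), the middle of each foot within 22 mm of its start, face normal 53 to 76 degrees and upright leg under 37 degrees from vertical, in line with the rack within 0.15 rad (distance of each of bracket_1, bracket_2, bracket_3 from where it was at the start of the episode below 0.022 m and x of rack_open in the frame of bracket_1 above 0.05 m and angle between bracket_1's own x axis and vertical between 0.93 and 1.33 rad and angle between each of bracket_1, bracket_2, bracket_3's own z axis and vertical below 0.65 rad and angle between the y axis of each of bracket_1, bracket_2, bracket_3 and the y axis of rack, either way round below 0.15 rad and linear speed of each of bracket_1, bracket_2, bracket_3 below 0.02 m/s and contact force between each of bracket_1, bracket_2, bracket_3 and rack above 0.3 N and x of rack_open in the frame of bracket_2 above 0.05 m and angle between bracket_2's own x axis and vertical between 0.93 and 1.33 rad and x of rack_open in the frame of bracket_3 above 0.05 m and angle between bracket_3's own x axis and vertical between 0.93 and 1.33 rad); the robot touches nothing.
It fails at once if a bracket that already stood right is moved more than 15 mm (distance of bracket_2 from where it was at the start of the episode above 0.015 m).
It fails at once if a bystander (lab jack, mouse, caliper, jar) is moved more than 20 mm (distance of any of lab_jack, mouse, caliper, jar from where it was at the start of the episode above 0.02 m).
It also fails if it takes over 70 s, if anything falls off the work surface, if the arm or the gripper's body presses on something with over 40 N, if the wrist force passes 120 N, or if a joint passes its speed limit or range.

## Working session

There is one attempt and no reset: what is moved stays moved. The work goes in short steps, Python scripts to look and compute and a tool call to move; the robot and the scene stay as the last step left them, time stands still between calls to the robot, and variables do not carry over. Pictures are saved under pics/ and viewed, about 8 in all and at most 12, crops included, and the job is handed in when it is done.

Besides the shell and the picture viewer there is one more tool, called after "Call:" as name(argument=value, ...) on one line, values as JSON. jog_arm: Moves the arm, as the interface text tells. Shifts and turns lie within -1 to 1; 1 stands for 10 cm of shift or pi/2 rad of turn. Its arguments: {"type":"object","properties":{"deltas":{"type":"array"},"squeeze":{"type":"number"}},"required":["deltas"]}

```bash
mkdir -p pics; python3 - <<'E'
from rig import r
import cv2,numpy as np
s=r.sense();print(s['clock'],s['eef_pos'],s['tcp_rot'],s['opening'])
for n in('scene','top'):
    im=r.grab_frame(n);cv2.imwrite(f'pics/{n}0.png',im)
    c=r.calibration(n);print(n,c)
a=cv2.imread('pics/scene0.png');b=cv2.imread('pics/top0.png')
E
```

```text
0.0 [ 282.73161241 -556.9113755   255.55559563] [ 3.14157683e+00  1.37985011e-03 -1.10100425e+00] 1.0023174311386756
scene {'mtx': array([[392.75611784,   0.        , 279.81345049],
       [  0.        , 392.75611784, 212.7208772 ],
       [  0.        ,   0.        ,   1.        ]]), 'k1': -0.03808739408022463, 'world_from_camera': array([[-6.98199675e-01,  4.33111895e-01, -5.70027456e-01,
         1.11796028e+03],
       [ 7.15800879e-01,  4.08887813e-01, -5.66074076e-01,
         5.24270382e+02],
       [-1.20961359e-02, -8.03258889e-01, -5.95507213e-01,
         6.32729268e+02],
       [ 0.00000000e+00,  0.00000000e+00,  0.00000000e+00,
         1.00000000e+00]])}
top {'mtx': array([[452.71208651,   0.        , 283.20626869],
       [  0.        , 452.71208651, 211.13883176],
       [  0.        ,   0.        ,   1.        ]]), 'k1': -0.14926727169069323, 'world_from_camera': array([[-1.19057206e-02, -9.83707669e-01,  1.79380813e-01,
         3.77344491e+02],
       [-9.99929110e-01,  1.17433889e-02, -1.96684840e-03,
        -1.40080058e+00],
       [-1.71734802e-04, -1.79391514e-01, -9.83777747e-01,
         1.08947887e+03],
       [ 0.00000000e+00,  0.00000000e+00,  0.00000000e+00,
         1.00000000e+00]])}
```

View pics/scene0.png

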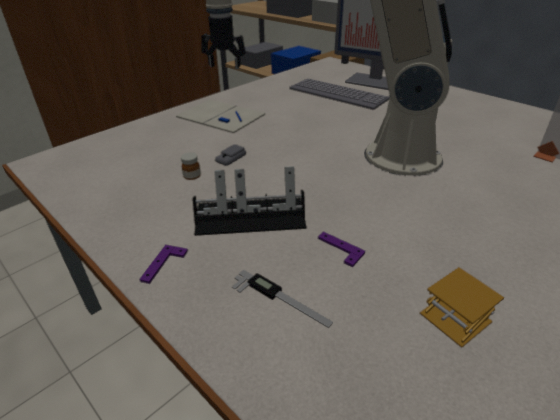

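View pics/top0.png

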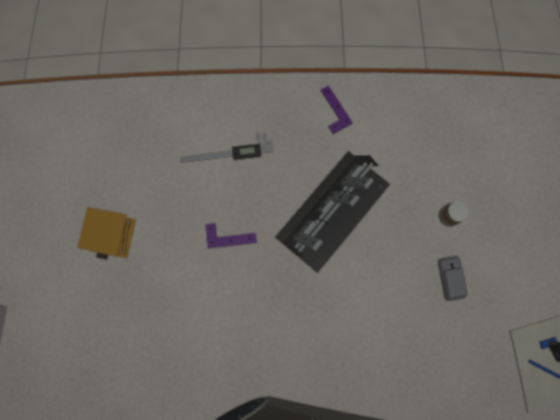

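Scene: the rack is at about (250,212), with its open side towards the scene camera and legs at columns 221, 241 and 290. Two purple lookalikes lie at (163,260) and (343,247). I'll zoom in on both views.

```bash
python3 - <<'E'
import cv2,numpy as np
a=cv2.imread('pics/scene0.png')[155:245,180:320];b=cv2.imread('pics/top0.png')[140:280,265:400]
A=cv2.resize(a,(800,514),interpolation=cv2.INTER_CUBIC);cv2.imwrite('pics/c1.png',cv2.convertScaleAbs(A,alpha=1.5))
B=cv2.resize(b,(578,600),interpolation=cv2.INTER_CUBIC);cv2.imwrite('pics/c2.png',cv2.convertScaleAbs(B,alpha=1.7))
E
```

```text
(no output)
```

View pics/c1.png

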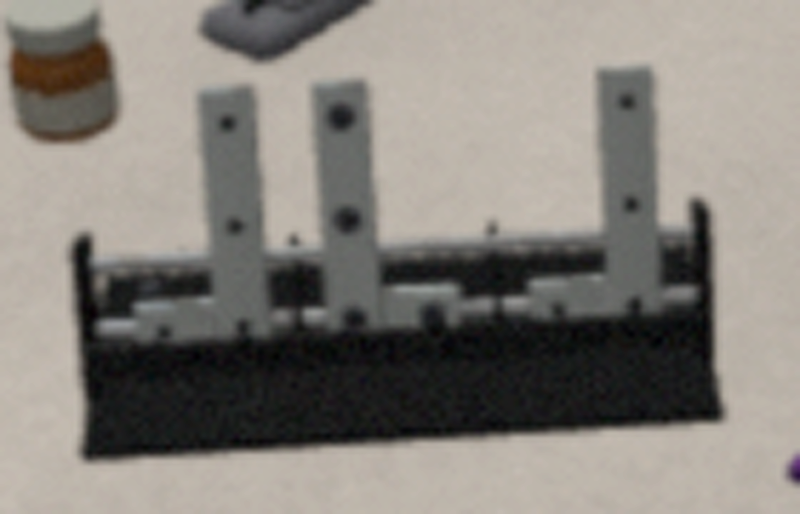

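View pics/c2.png

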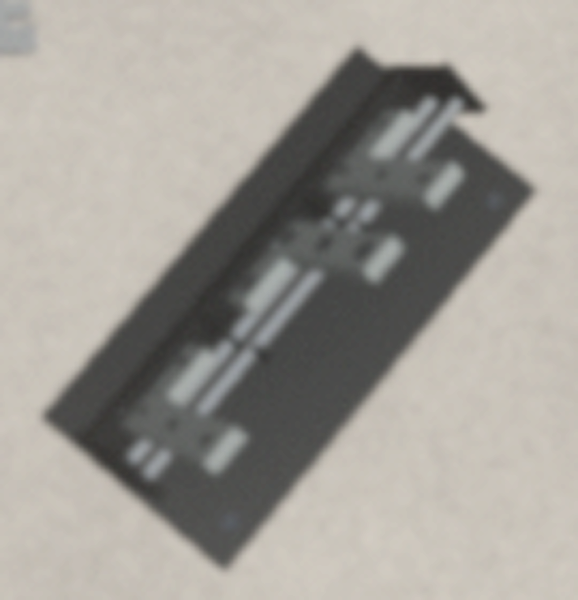

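Close check: the outer two brackets, with small plain holes at (228,123) and (627,102) in the crop and feet pointing left, stand mirrored. The middle one at (341,117) has wide countersinks and reads L, so I leave it. The purple pair is not meant. Next I measure the rack.

```bash
cat > h.py <<'E'
import numpy as np,cv2
def ray(c,px):
    p=cv2.undistortPoints(np.array(px,float).reshape(-1,1,2),c['mtx'],np.array([c['k1'],0,0,0,0.])).reshape(-1,2)
    T=c['world_from_camera'];d=np.c_[p,np.ones(len(p))]@T[:3,:3].T
    return T[:3,3],d/np.linalg.norm(d,axis=1)[:,None]
def plane(c,px,z=0):
    o,d=ray(c,px);return o+d*((z-o[2])/d[:,2])[:,None]
def tri(obs): # list of (cal, pixels)
    R=[ray(c,p) for c,p in obs];out=[]
    for i in range(len(R[0][1])):
        M=[np.eye(3)-np.outer(d[i],d[i]) for o,d in R]
        X=np.linalg.solve(sum(M),sum(m@o for m,(o,_) in zip(M,R)))
        out.append(list(X)+[max(np.linalg.norm(m@(X-o)) for m,(o,_) in zip(M,R))])
    return np.array(out)
def proj(c,X):
    T=np.linalg.inv(c['world_from_camera']);X=np.atleast_2d(X)
    return cv2.projectPoints(X.astype(float),cv2.Rodrigues(T[:3,:3])[0],T[:3,3],c['mtx'],np.array([c['k1'],0,0,0,0.]))[0].reshape(-1,2)
E
python3 - <<'E'
from rig import r
from h import *
np.set_printoptions(precision=1,suppress=True)
S=r.calibration('scene');T=r.calibration('top')
s=lambda l:np.array(l)/(800/140.)+[180,155]
t=lambda l:np.array(l)/(578/135.)+[265,140]
print('front base',plane(S,s([[85,458],[722,418]])))
print('back base z0 top',plane(T,t([[225,570],[535,190]]),4))
print('front top cam z0',plane(T,t([[45,415],[360,47]])))
# leg top front-edge corners: left(scene) & right end of each
sl=s([[200,92],[254,86],[314,86],[367,82],[598,72],[652,67]])
tl=t([[446,162],[424,196],[388,235],[362,270],[230,427],[205,463]])
X=tri([(S,sl),(T,tl)]);print(X)
# cheeks tops etc
for i in (0,2,4):
    v=X[i+1,:2]-X[i,:2];print(np.linalg.norm(v),np.arctan2(v[1],v[0]))
E
```

```text
front base [[ 727.8 -166.8    0. ]
 [ 513.1   18.8    0. ]]
back base z0 top [[ 423.9  -83.7    4. ]
 [ 639.7 -269.8    4. ]]
front top cam z0 [[ 512.7   15.8    0. ]
 [ 728.2 -171.6    0. ]]
[[ 624.2 -193.   131.6    0.3]
 [ 605.6 -179.9  132.1    0.7]
 [ 586.1 -161.2  131.1    0.1]
 [ 567.9 -146.9  131.1    0.4]
 [ 489.8  -78.8  129.9    0.6]
 [ 471.2  -65.   130.2    0.6]]
22.800830663326533 2.530453056264389
23.111249239898594 2.4773839934999895
23.226795231650193 2.50242403712167
```

```bash
cat >> h.py <<'E'
from scipy.spatial.transform import Rotation as Ro
C=np.array([576.1,-126.3,0]);YAW=.858
B=np.array([[np.cos(YAW),-np.sin(YAW),0],[np.sin(YAW),np.cos(YAW),0],[0,0,1]])
U=B@[-.4226,0,.9063];N=B@[.9063,0,.4226];Y=B[:,1]
def rk(x,y,z): return C+B@[x,y,z]
def Rt(sgn): # tool: z=-u, x=sgn*n
    z=-U;x=sgn*N;return Ro.from_matrix(np.c_[x,np.cross(z,x),z])
def pose(s): return np.array(s['eef_pos']),Ro.from_euler('xyz',s['tcp_rot'])
def need(s,p,sgn):
    q,R=pose(s);d=(np.array(p)-q)/100;w=(Rt(sgn)*R.inv()).as_rotvec()/(np.pi/2)
    return d,w
E
python3 - <<'E'
from rig import r
from h import *
np.set_printoptions(precision=4,suppress=True)
s=r.sense();print(U,N,Y)
for g in(1,-1):
    d,w=need(s,rk(-18.2,-68.7,115.6)+150*U,g);print(g,d,w,np.linalg.norm(w)*90)
E
```

```text
[-0.2764 -0.3197  0.9063] [0.5927 0.6856 0.4226] [-0.7565  0.654   0.    ]
1 [ 2.9196  3.24   -0.0408] [-0.0397 -0.3255  1.2243] 114.06824354975167
-1 [ 2.9196  3.24   -0.0408] [ 0.2914 -0.0356 -0.7404] 71.67993723019755
```

Call:
jog_arm(deltas=[{"gripper": -1, "translation": [0.243, 0.27, 0], "dr": [0.0243, -0.003, -0.0617]}, {"gripper": -1, "translation": [0.243, 0.27, 0], "dr": [0.0243, -0.003, -0.0617]}, {"gripper": -1, "translation": [0.243, 0.27, 0], "dr": [0.0243, -0.003, -0.0617]}, {"gripper": -1, "translation": [0.243, 0.27, 0], "dr": [0.0243, -0.003, -0.0617]}, {"gripper": -1, "translation": [0.243, 0.27, 0], "dr": [0.0243, -0.003, -0.0617]}, {"gripper": -1, "translation": [0.243, 0.27, 0], "dr": [0.0243, -0.003, -0.0617]}, {"gripper": -1, "translation": [0.243, 0.27, 0], "dr": [0.0243, -0.003, -0.0617]}, {"gripper": -1, "translation": [0.243, 0.27, 0], "dr": [0.0243, -0.003, -0.0617]}, {"gripper": -1, "translation": [0.243, 0.27, 0], "dr": [0.0243, -0.003, -0.0617]}, {"gripper": -1, "translation": [0.243, 0.27, 0], "dr": [0.0243, -0.003, -0.0617]}, {"gripper": -1, "translation": [0.243, 0.27, 0], "dr": [0.0243, -0.003, -0.0617]}, {"gripper": -1, "translation": [0.243, 0.27, 0], "dr": [0.0243, -0.003, -0.0617]}], squeeze=60)

```text
clock: 1.1
eef_pos: [575.4, -231.9, 256.0]
tcp_rot: [3.14, 0.437, -2.29]
contact_force: [0.7, -0.3, 0.3]
opening: 0.998
```

```bash
cat > st.py <<'E'
import sys
from rig import r
from h import *
np.set_printoptions(precision=3,suppress=True)
def show(target,g):
    s=r.sense();d,w=need(s,target,g)
    p=B.T@(np.array(s['eef_pos'])-C)
    print('t',round(s['clock'],2),'q',np.array(s['qpos']),'rack xyz',p,'F',np.array(s['contact_force']),'open',round(s['opening'],3))
    print('need d',d,'w',w);return s
E
python3 - <<'E'
from st import *
show(rk(-18.2,-68.7,115.6)+150*U,-1)
c=r.calibration('wrist');im=r.grab_frame('wrist');cv2.imwrite('pics/w1.png',im)
print(c)
E
```

```text
t 1.1 q [-0.603  0.33   1.739  0.498  1.077  1.445] rack xyz [-80.363 -68.552 255.972] F [ 0.732 -0.284  0.26 ] open 0.998
need d [-0.007 -0.01  -0.044] w [-0.001 -0.     0.003]
{'mtx': array([[304.773,   0.   , 280.569],
       [  0.   , 304.773, 209.944],
       [  0.   ,   0.   ,   1.   ]]), 'k1': -0.06803975169734061, 'world_from_camera': array([[  -0.597,   -0.802,    0.036,  602.716],
       [  -0.681,    0.53 ,    0.506, -320.742],
       [  -0.424,    0.277,   -0.862,  363.061],
       [   0.   ,    0.   ,    0.   ,    1.   ]])}
```

View pics/w1.png

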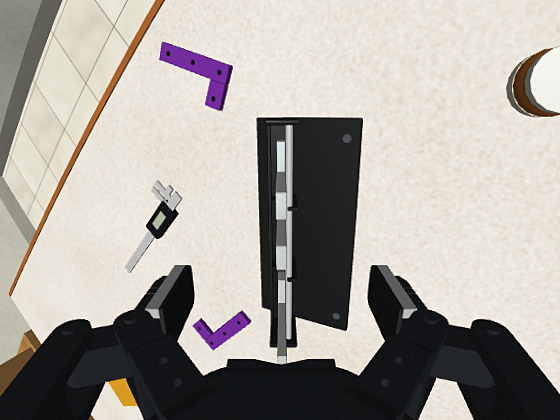

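The wrist view looks down the leaning plane, with the rack column at about x 262–360 and the brackets in line at column 281. I'll zoom in to locate the leg ends.

```bash
python3 - <<'E'
from st import *
im=cv2.imread('pics/w1.png')[110:370,230:370]
cv2.imwrite('pics/w1c.png',cv2.resize(im,None,fx=2.3*1.4,fy=2.3,interpolation=cv2.INTER_CUBIC))
c=r.calibration('wrist')
for y in(-68.7,-17.5,107.9):
    P=[rk(24.5,y,24.1)+120*U+a*N+b*Y for a,b in((5,-12.5),(5,12.5),(-5,-12.5),(-5,12.5))]
    print(y,proj(c,P).round(1).tolist())
E
```

```text
-68.7 [[285.5, 193.4], [285.7, 221.1], [297.3, 193.2], [297.2, 221.0]]
-17.5 [[285.9, 248.6], [286.1, 273.2], [297.0, 248.4], [296.9, 273.1]]
107.9 [[286.8, 358.1], [286.9, 376.1], [296.4, 358.0], [296.3, 376.0]]
```

View pics/w1c.png

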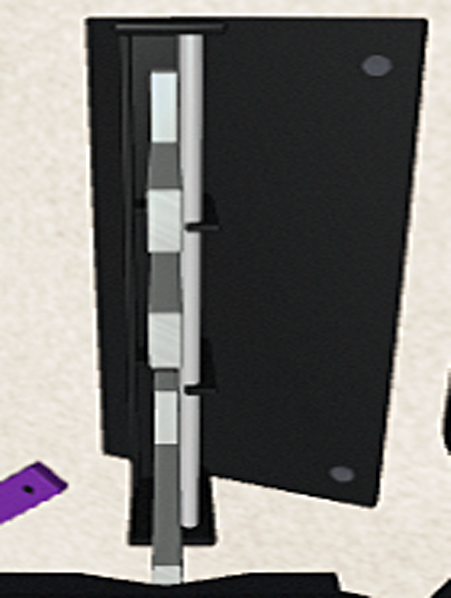

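```bash
python3 - <<'E'
from st import *
r.grab_frame('wrist')
s=show(rk(-18.2,-68.7,115.6)+150*U,-1)
c=r.calibration('wrist');im=r.grab_frame('wrist');cv2.imwrite('pics/w2.png',im);np.save('w2T.npy',c['world_from_camera'])
T=c['world_from_camera'];q,R=pose(s)
print('cam in tool',R.inv().apply(T[:3,3]-q),'\n',R.as_matrix().T@T[:3,:3])
m=(im.min(2)>150).astype(np.uint8);m[:,:262]=0;m[:,300:]=0
n,l,st_,ce=cv2.connectedComponentsWithStats(m)
for i in range(1,n):
    if 40<st_[i][4]<1500: print(st_[i],ce[i])
print(proj(c,[rk(24.5,y,24.1)+120*U for y in(-68.7,-17.5,107.9)]))
for z in(0,):print(plane(c,[[262,118],[362,119],[346,329]],0), [ (B.T@(p-C)).round(1) for p in plane(c,[[257,118],[362,119],[346,329]],0)])
E
```

```text
t 1.2 q [-0.6    0.33   1.739  0.499  1.077  1.444] rack xyz [-78.378 -67.492 255.712] F [-0.609  0.198  0.353] open 0.996
need d [-0.012 -0.032 -0.042] w [-0.002 -0.001  0.001]
cam in tool [  -1.059  -78.789 -117.819] 
 [[ 1.    -0.    -0.001]
 [ 0.001  0.953  0.304]
 [ 0.001 -0.304  0.953]]
[279 140   8  31 245] [282.457 154.943]
[279 279   7  23 156] [282.    290.353]
[262 306  38  58 916] [276.169 342.357]
[[287.733 206.745]
 [287.477 260.179]
 [286.877 366.076]]
[[ 727.371 -165.31     0.   ]
 [ 643.08  -262.702    0.   ]
 [ 425.575  -75.151    0.   ]] [array([  76.9, -139.9,    0. ]), array([ -59.4, -139.9,    0. ]), array([-59.7, 147.3,   0. ])]
```

The wrist view shows the bracket plane centred between the fingers to within about 1 mm (column 281 against the finger midpoint 280), with the left leg about 2.5 mm to rack −y of the TCP. The fixed cameras put the leg about 5 mm off along n. I trust the gripper-relative view and approach along −u.

Call:
jog_arm(deltas=[{"gripper": -1, "translation": [0.054, 0.058, -0.17], "dr": [0, 0, 0]}, {"gripper": -1, "translation": [0.054, 0.058, -0.17], "dr": [0, 0, 0]}, {"gripper": -1, "translation": [0.054, 0.058, -0.17], "dr": [0, 0, 0]}, {"gripper": -1, "translation": [0.054, 0.058, -0.17], "dr": [0, 0, 0]}, {"gripper": -1, "translation": [0.054, 0.058, -0.17], "dr": [0, 0, 0]}, {"gripper": -1, "translation": [0.054, 0.058, -0.17], "dr": [0, 0, 0]}, {"gripper": -1, "translation": [0.054, 0.058, -0.17], "dr": [0, 0, 0]}, {"gripper": -1, "translation": [0.054, 0.058, -0.17], "dr": [0, 0, 0]}, {"gripper": -1, "translation": [0, 0, 0], "dr": [0, 0, 0]}, {"gripper": -1, "translation": [0, 0, 0], "dr": [0, 0, 0]}])

```text
clock: 2.08
eef_pos: [616.9, -187.2, 119.5]
tcp_rot: [3.14, 0.435, -2.283]
contact_force: [0.6, 0.1, 0.7]
opening: 0.999
```

```bash
python3 - <<'E'
from st import *
show(rk(-18.2,-70,115.6),-1)
im=r.grab_frame('wrist');cv2.imwrite('pics/w3.png',im)
E
```

```text
t 2.08 q [-0.501  0.519  1.802  0.598  0.82   1.367] rack xyz [-19.364 -70.666 119.5  ] F [0.619 0.076 0.714] open 0.999
need d [ 0.003  0.013 -0.039] w [ 0.    -0.001 -0.   ]
```

View pics/w3.png

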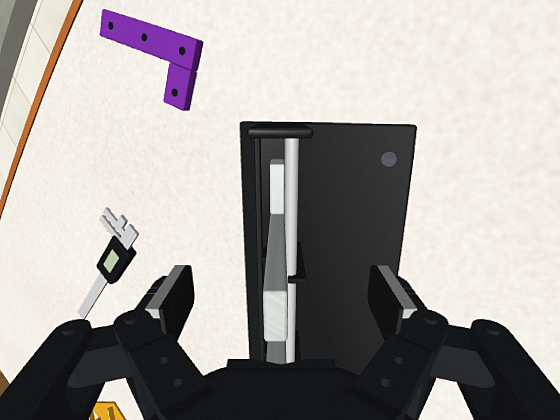

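The leg top sits between the open fingers at (275, 291–340). Its apparent size puts it about 10 mm lower than assumed, 4 mm to +y and 2 mm to +n. I correct for that and close.

Call:
jog_arm(deltas=[{"gripper": -1, "translation": [0.005, 0.026, -0.033], "dr": [0, 0, 0]}, {"gripper": -1, "translation": [0.005, 0.026, -0.033], "dr": [0, 0, 0]}, {"gripper": -1, "translation": [0.005, 0.026, -0.034], "dr": [0, 0, 0]}, {"gripper": -1, "translation": [0, 0, 0], "dr": [0, 0, 0]}, {"gripper": 1, "translation": [0, 0, 0], "dr": [0, 0, 0]}, {"gripper": 1, "translation": [0, 0, 0], "dr": [0, 0, 0]}, {"gripper": 1, "translation": [0, 0, 0], "dr": [0, 0, 0]}, {"gripper": 1, "translation": [0, 0, 0], "dr": [0, 0, 0]}, {"gripper": 1, "translation": [0, 0, 0], "dr": [0, 0, 0]}, {"gripper": 1, "translation": [0, 0, 0], "dr": [0, 0, 0]}, {"gripper": 1, "translation": [0, 0, 0], "dr": [0, 0, 0]}, {"gripper": 1, "translation": [0, 0, 0], "dr": [0, 0, 0]}], squeeze=60)

```text
clock: 3.13
eef_pos: [619.1, -179.3, 110.3]
tcp_rot: [-3.141, 0.435, -2.283]
contact_force: [-2.5, -1.4, 1.1]
opening: 0.108
```

```bash
python3 - <<'E'
from st import *
s=show(rk(-18.2,-70,115.6),-1);print(s['eef_pos'],s['wrist_torque'])
E
```

```text
t 3.13 q [-0.488  0.529  1.812  0.612  0.797  1.362] rack xyz [-11.947 -67.201 110.346] F [-2.477 -1.401  1.119] open 0.108
need d [-0.02  -0.066  0.053] w [ 0.001 -0.     0.   ]
[ 619.127 -179.284  110.346] [-0.4    0.399  0.012]
```

Call:
jog_arm(deltas=[{"gripper": 1, "translation": [-0.014, -0.016, 0.045], "dr": [0, 0, 0]}, {"gripper": 1, "translation": [-0.028, -0.032, 0.091], "dr": [0, 0, 0]}, {"gripper": 1, "translation": [-0.042, -0.048, 0.136], "dr": [0, 0, 0]}, {"gripper": 1, "translation": [-0.042, -0.048, 0.136], "dr": [0, 0, 0]}, {"gripper": 1, "translation": [-0.042, -0.048, 0.136], "dr": [0, 0, 0]}, {"gripper": 1, "translation": [-0.042, -0.048, 0.136], "dr": [0, 0, 0]}, {"gripper": 1, "translation": [-0.042, -0.048, 0.136], "dr": [0, 0, 0]}, {"gripper": 1, "translation": [-0.042, -0.048, 0.136], "dr": [0, 0, 0]}, {"gripper": 1, "translation": [-0.042, -0.048, 0.136], "dr": [0, 0, 0]}, {"gripper": 1, "translation": [-0.042, -0.048, 0.136], "dr": [0, 0, 0]}, {"gripper": 1, "translation": [-0.042, -0.048, 0.136], "dr": [0, 0, 0]}, {"gripper": 1, "translation": [0, 0, 0], "dr": [0, 0, 0]}])

```text
clock: 4.13
eef_pos: [577.6, -229.2, 250.5]
tcp_rot: [-3.135, 0.436, -2.282]
contact_force: [0.1, -0.4, -2.2]
opening: 0.106
```

```bash
python3 - <<'E'
from st import *
s=show(np.array([619.1,-179.3,110.3])+150*U,-1)
im=r.grab_frame('scene');cv2.imwrite('pics/s1.png',cv2.convertScaleAbs(cv2.resize(im[60:260,150:350],(600,600),interpolation=cv2.INTER_CUBIC),alpha=1.4))
E
```

```text
t 4.13 q [-0.596  0.334  1.747  0.501  1.058  1.439] rack xyz [-76.895 -68.388 250.529] F [ 0.062 -0.428 -2.21 ] open 0.106
need d [ 0.001  0.019 -0.043] w [0.003 0.003 0.001]
```

View pics/s1.png

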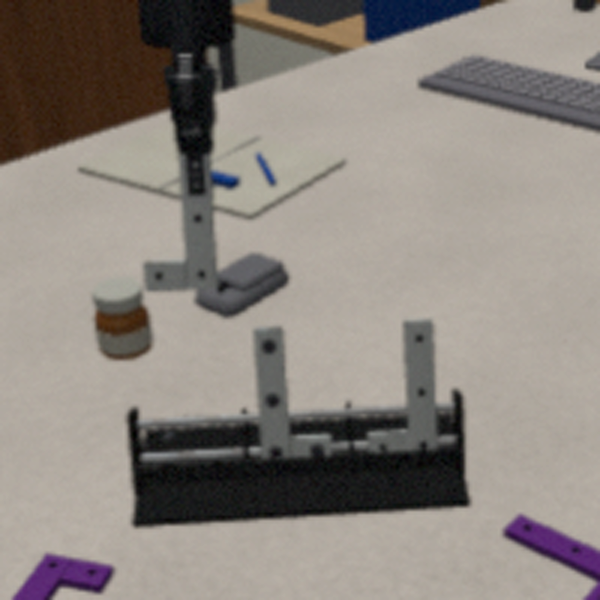

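Call:
jog_arm(deltas=[{"gripper": 1, "translation": [0, 0, 0], "dr": [-0.0213, -0.0246, 0.0697]}, {"gripper": 1, "translation": [0, 0, 0], "dr": [-0.0213, -0.0246, 0.0697]}, {"gripper": 1, "translation": [0, 0, 0], "dr": [-0.0213, -0.0246, 0.0697]}, {"gripper": 1, "translation": [0, 0, 0], "dr": [-0.0213, -0.0246, 0.0697]}, {"gripper": 1, "translation": [0, 0, 0], "dr": [-0.0213, -0.0246, 0.0697]}, {"gripper": 1, "translation": [0, 0, 0], "dr": [-0.0213, -0.0246, 0.0697]}, {"gripper": 1, "translation": [0, 0, 0], "dr": [-0.0213, -0.0246, 0.0697]}, {"gripper": 1, "translation": [0, 0, 0], "dr": [-0.0213, -0.0246, 0.0697]}, {"gripper": 1, "translation": [0, 0, 0], "dr": [-0.0213, -0.0246, 0.0697]}, {"gripper": 1, "translation": [0, 0, 0], "dr": [-0.0213, -0.0246, 0.0697]}, {"gripper": 1, "translation": [0, 0, 0], "dr": [-0.0213, -0.0246, 0.0697]}, {"gripper": 1, "translation": [0, 0, 0], "dr": [-0.0213, -0.0246, 0.0697]}])

```text
clock: 5.18
eef_pos: [576.8, -226.8, 245.6]
tcp_rot: [-2.708, 0.048, -0.818]
contact_force: [-0.2, 0.7, -1.6]
opening: 0.11
```

Call:
jog_arm(deltas=[{"gripper": 1, "translation": [0, 0, 0], "dr": [-0.0213, -0.0246, 0.0697]}, {"gripper": 1, "translation": [0, 0, 0], "dr": [-0.0213, -0.0246, 0.0697]}, {"gripper": 1, "translation": [0, 0, 0], "dr": [-0.0213, -0.0246, 0.0697]}, {"gripper": 1, "translation": [0, 0, 0], "dr": [-0.0213, -0.0246, 0.0697]}, {"gripper": 1, "translation": [0.033, -0.029, 0], "dr": [-0.0213, -0.0246, 0.0697]}, {"gripper": 1, "translation": [0.033, -0.029, 0], "dr": [-0.0213, -0.0246, 0.0697]}, {"gripper": 1, "translation": [0.033, -0.029, 0], "dr": [-0.0213, -0.0246, 0.0697]}, {"gripper": 1, "translation": [0.033, -0.029, 0], "dr": [-0.0213, -0.0246, 0.0697]}, {"gripper": 1, "translation": [0.033, -0.029, 0], "dr": [-0.0213, -0.0246, 0.0697]}, {"gripper": 1, "translation": [0.033, -0.029, 0], "dr": [-0.0213, -0.0246, 0.0697]}, {"gripper": 1, "translation": [0.033, -0.029, 0], "dr": [-0.0213, -0.0246, 0.0697]}, {"gripper": 1, "translation": [0.033, -0.029, 0], "dr": [-0.0213, -0.0246, 0.0697]}])

```text
clock: 6.18
eef_pos: [603.4, -250.1, 245.6]
tcp_rot: [-3.032, -0.425, 0.598]
contact_force: [0.4, 0.1, -2.3]
opening: 0.109
```

```bash
python3 - <<'E'
from st import *
s=show(np.array([619.1,-179.3,110.3])+150*U-35*Y,1)
E
```

```text
t 6.18 q [-0.602  0.391  1.673  0.498  1.081 -1.463] rack xyz [ -75.845 -101.618  245.595] F [ 0.364  0.14  -2.319] open 0.109
need d [ 0.007 -0.     0.007] w [-0.042 -0.048  0.136]
```

Call:
jog_arm(deltas=[{"gripper": 1, "translation": [0, 0, 0], "dr": [-0.021, -0.024, 0.068]}, {"gripper": 1, "translation": [0, 0, 0], "dr": [-0.021, -0.024, 0.068]}, {"gripper": 1, "translation": [0.041, 0.048, -0.136], "dr": [0, 0, 0]}, {"gripper": 1, "translation": [0.041, 0.048, -0.136], "dr": [0, 0, 0]}, {"gripper": 1, "translation": [0.041, 0.048, -0.136], "dr": [0, 0, 0]}, {"gripper": 1, "translation": [0.041, 0.048, -0.136], "dr": [0, 0, 0]}, {"gripper": 1, "translation": [0.041, 0.048, -0.136], "dr": [0, 0, 0]}, {"gripper": 1, "translation": [0, 0, 0], "dr": [0, 0, 0]}, {"gripper": 1, "translation": [0, 0, 0], "dr": [0, 0, 0]}])

```text
clock: 6.93
eef_pos: [623.5, -225.6, 177.3]
tcp_rot: [-3.137, -0.437, 0.851]
contact_force: [0.6, -0.4, -1.8]
opening: 0.112
```

```bash
python3 - <<'E'
from st import *
s=show(np.array([619.1,-179.3,110.3])+75*U-35*Y,1)
im=r.grab_frame('scene');cv2.imwrite('pics/s2f.png',im);cv2.imwrite('pics/s2.png',cv2.convertScaleAbs(cv2.resize(im[130:240,180:320],(764,600),interpolation=cv2.INTER_CUBIC),alpha=1.4))
E
```

```text
t 6.93 q [-0.551  0.474  1.715  0.539  0.953 -1.721] rack xyz [ -44.148 -100.833  177.304] F [ 0.634 -0.433 -1.845] open 0.112
need d [ 0.013 -0.005  0.01 ] w [-0.002 -0.002  0.003]
```

View pics/s2.png

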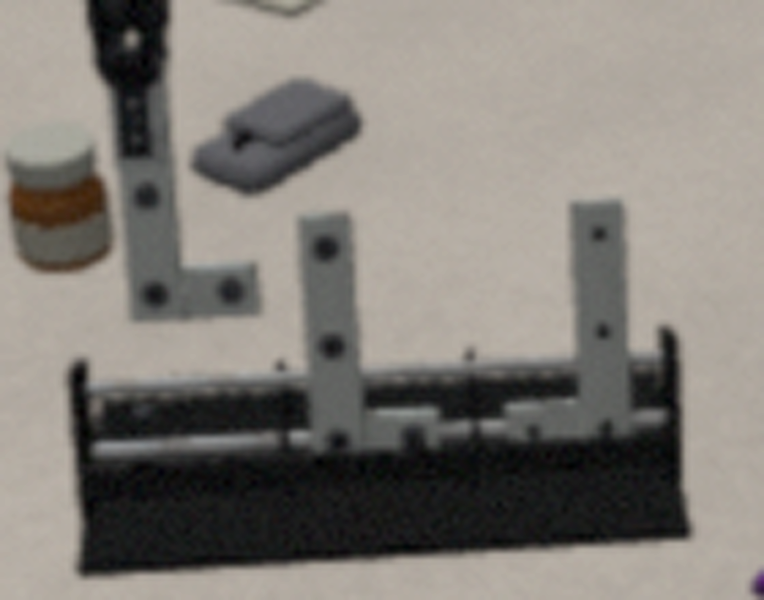

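```bash
python3 - <<'E'
from st import *
c=r.calibration('scene')
def on(px,n):
    o,d=ray(c,px);o=B.T@(o-C);d=d@B
    nn=np.array([.9063,0,.4226]);t=(n-d*0@nn-o@nn)/(d@nn) if 0 else (n-o@nn)/(d@nn)
    X=o+d*t[:,None];return np.c_[X[:,1],X@[-.4226,0,.9063]]
s1=lambda l:np.array(l)/(800/140.)+[180,155]
s2=lambda l:np.array(l)/(764/140.)+[180,130]
print('orig foot tl, leg right edge top/bottom, leg left',on(s1([[135,305],[254,86],[268,325],[200,92]]),37.4))
print('now foot bl br tr, leg left up, right up',on(s2([[132,320],[262,313],[256,263],[122,165],[173,160]]),37.4))
print('mid leg bottom l/r, top l/r',on(s2([[310,440],[362,440],[299,217],[351,213]]),37.4))
print('cheek left, fin1, fin2,cheek r',on(s2([[86,440],[284,430],[474,420],[672,410]]),30))
E
```

```text
orig foot tl, leg right edge top/bottom, leg left [[-116.768   33.825]
 [ -56.617  128.6  ]
 [ -58.324   21.085]
 [ -80.416  127.262]]
now foot bl br tr, leg left up, right up [[-111.057   84.472]
 [ -50.877   84.284]
 [ -51.954  107.732]
 [-109.63   156.06 ]
 [ -86.301  157.09 ]]
mid leg bottom l/r, top l/r [[-32.775  22.794]
 [ -8.358  21.299]
 [-30.678 127.902]
 [ -6.635 128.446]]
cheek left, fin1, fin2,cheek r [[-138.318   27.807]
 [ -45.063   26.937]
 [  45.227   26.302]
 [ 140.323   25.438]]
```

Call:
jog_arm(deltas=[{"gripper": 1, "translation": [0.03, -0.012, 0.005], "dr": [0, 0, 0]}, {"gripper": 1, "translation": [0.03, -0.012, 0.005], "dr": [0, 0, 0]}, {"gripper": 1, "translation": [0.029, 0.0336, -0.095], "dr": [0, 0, 0]}, {"gripper": 1, "translation": [0.029, 0.0336, -0.095], "dr": [0, 0, 0]}, {"gripper": 1, "translation": [0.029, 0.0336, -0.095], "dr": [0, 0, 0]}, {"gripper": 1, "translation": [0.029, 0.0336, -0.095], "dr": [0, 0, 0]}, {"gripper": 1, "translation": [0.029, 0.0336, -0.095], "dr": [0, 0, 0]}, {"gripper": 1, "translation": [0.029, 0.0336, -0.095], "dr": [0, 0, 0]}, {"gripper": 1, "translation": [0.014, 0.016, -0.045], "dr": [0, 0, 0]}, {"gripper": 1, "translation": [0.014, 0.016, -0.045], "dr": [0, 0, 0]}, {"gripper": 1, "translation": [0, 0, 0], "dr": [0, 0, 0]}, {"gripper": 1, "translation": [0, 0, 0], "dr": [0, 0, 0]}])

```text
clock: 7.98
eef_pos: [650.4, -205.3, 113.2]
tcp_rot: [-3.139, -0.438, 0.852]
contact_force: [0.5, 0.1, -1.9]
opening: 0.109
```

```bash
python3 - <<'E'
from st import *
s=show(np.array([619.1,-179.3,110.3])-41*Y,1);F=np.array(s['contact_force']);print('F along u,n,y',F@U,F@N,F@Y)
im=r.grab_frame('scene');cv2.imwrite('pics/s3.png',cv2.convertScaleAbs(cv2.resize(im[130:240,180:320],(764,600),interpolation=cv2.INTER_CUBIC),alpha=1.4))
E
```

```text
t 7.98 q [-0.502  0.573  1.719  0.588  0.843 -1.751] rack xyz [ -11.162 -107.858  113.168] F [ 0.548  0.125 -1.916] open 0.109
need d [-0.003 -0.008 -0.029] w [-0.001 -0.     0.003]
F along u,n,y -1.928231262423142 -0.39932592659194127 -0.3323076740952209
```

Call:
jog_arm(deltas=[{"gripper": 1, "translation": [0.003, 0.003, -0.01], "dr": [0, 0, 0]}, {"gripper": 1, "translation": [0.003, 0.003, -0.01], "dr": [0, 0, 0]}, {"gripper": 1, "translation": [-0.006, -0.007, -0.004], "dr": [0, 0, 0]}, {"gripper": 1, "translation": [0, 0, 0], "dr": [0, 0, 0]}, {"gripper": 1, "translation": [0, 0, 0], "dr": [0, 0, 0]}])

```text
clock: 8.45
eef_pos: [650.3, -205.6, 111.0]
tcp_rot: [-3.14, -0.438, 0.852]
contact_force: [-0.4, 0.3, -3.0]
opening: 0.11
```

```bash
python3 - <<'E'
from st import *
s=show(np.array([619.1,-179.3,110.3])-41*Y,1);F=np.array(s['contact_force']);print('F along u,n,y',F@U,F@N,F@Y)
E
```

```text
t 8.45 q [-0.503  0.576  1.72   0.59   0.84  -1.754] rack xyz [ -11.441 -107.965  111.012] F [-0.367  0.27  -2.986] open 0.11
need d [-0.002 -0.006 -0.007] w [-0.001 -0.     0.004]
F along u,n,y -2.6909698540241465 -1.2942561835395414 0.45474428486214247
```

Call:
jog_arm(deltas=[{"gripper": -0.4, "translation": [0, 0, 0], "dr": [0, 0, 0]}, {"gripper": -1, "translation": [0, 0, 0], "dr": [0, 0, 0]}, {"gripper": -1, "translation": [0, 0, 0], "dr": [0, 0, 0]}, {"gripper": -1, "translation": [0, 0, 0], "dr": [0, 0, 0]}, {"gripper": -1, "translation": [0, 0, 0], "dr": [0, 0, 0]}, {"gripper": -1, "translation": [-0.028, -0.032, 0.091], "dr": [0, 0, 0]}, {"gripper": -1, "translation": [-0.042, -0.048, 0.136], "dr": [0, 0, 0]}, {"gripper": -1, "translation": [-0.069, -0.08, 0.226], "dr": [0, 0, 0]}, {"gripper": -1, "translation": [-0.069, -0.08, 0.226], "dr": [0, 0, 0]}, {"gripper": -1, "translation": [-0.069, -0.08, 0.226], "dr": [0, 0, 0]}, {"gripper": -1, "translation": [-0.069, -0.08, 0.226], "dr": [0, 0, 0]}, {"gripper": -1, "translation": [-0.069, -0.08, 0.226], "dr": [0, 0, 0]}])

```text
clock: 9.45
eef_pos: [608.1, -254.4, 249.3]
tcp_rot: [-3.141, -0.437, 0.852]
contact_force: [-0.1, -0.1, -0.0]
opening: 0.999
```

```bash
python3 - <<'E'
from st import *
s=show(np.array([619.1,-179.3,110.3])+177*Y+150*U,1)
im=r.grab_frame('scene');cv2.imwrite('pics/s4.png',cv2.convertScaleAbs(cv2.resize(im[130:240,180:320],(764,600),interpolation=cv2.INTER_CUBIC),alpha=1.4))
E
```

```text
t 9.45 q [-0.603  0.396  1.657  0.495  1.089 -1.688] rack xyz [ -75.988 -107.954  249.315] F [-0.063 -0.074 -0.045] open 0.999
need d [-1.643  1.429 -0.031] w [-0.001  0.     0.004]
```

View pics/s4.png

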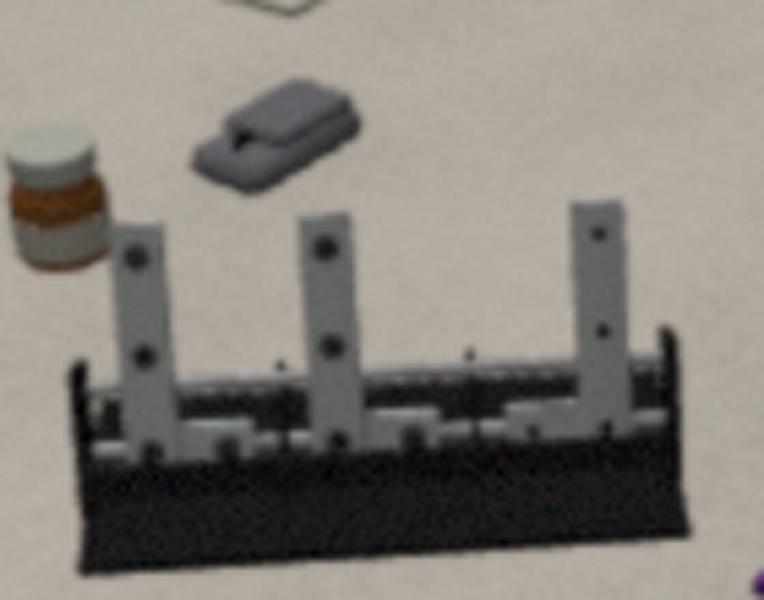

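Left bracket is home, reading L at (140, 225–460) with its countersinks towards the viewer. Next I move over the right leg.

Call:
jog_arm(deltas=[{"gripper": -1, "translation": [-0.271, 0.234, 0], "dr": [0, 0, 0]}, {"gripper": -1, "translation": [-0.271, 0.234, 0], "dr": [0, 0, 0]}, {"gripper": -1, "translation": [-0.271, 0.234, 0], "dr": [0, 0, 0]}, {"gripper": -1, "translation": [-0.271, 0.234, 0], "dr": [0, 0, 0]}, {"gripper": -1, "translation": [-0.271, 0.234, 0], "dr": [0, 0, 0]}, {"gripper": -1, "translation": [-0.271, 0.234, 0], "dr": [0, 0, 0]}, {"gripper": -1, "translation": [0, 0, 0], "dr": [0, 0, 0]}, {"gripper": -1, "translation": [0, 0, 0], "dr": [0, 0, 0]}])

```text
clock: 10.17
eef_pos: [445.1, -112.5, 247.8]
tcp_rot: [-3.141, -0.438, 0.853]
contact_force: [0.6, -0.9, 1.3]
opening: 1.004
```

```bash
python3 - <<'E'
from st import *
s=show(np.array([619.1,-179.3,110.3])+174.2*Y+150*U,1)
q,R=pose(s);c=r.calibration('wrist')
im=r.grab_frame('wrist');cv2.imwrite('pics/w4.png',im[60:420,100:480])
E
```

```text
t 10.17 q [-0.544  0.069  2.096  0.532  0.967 -1.702] rack xyz [-75.17  108.122 247.783] F [ 0.615 -0.885  1.267] open 1.004
need d [ 0.007 -0.009 -0.015] w [-0.001  0.001  0.003]
```

View pics/w4.png

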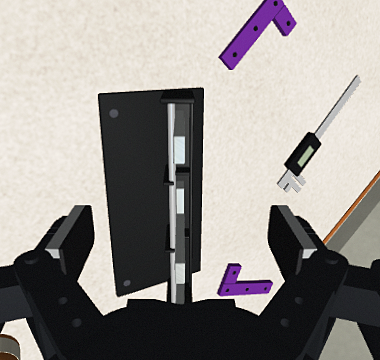

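The right leg's top end is at about (280,210) in the full frame and laterally centred. I lower with a 2 mm shift to −y and close.

Call:
jog_arm(deltas=[{"gripper": -1, "translation": [0.054, 0.059, -0.171], "dr": [0, 0, 0]}, {"gripper": -1, "translation": [0.054, 0.059, -0.171], "dr": [0, 0, 0]}, {"gripper": -1, "translation": [0.054, 0.059, -0.171], "dr": [0, 0, 0]}, {"gripper": -1, "translation": [0.054, 0.059, -0.171], "dr": [0, 0, 0]}, {"gripper": -1, "translation": [0.054, 0.059, -0.171], "dr": [0, 0, 0]}, {"gripper": -1, "translation": [0.054, 0.059, -0.171], "dr": [0, 0, 0]}, {"gripper": -1, "translation": [0.054, 0.059, -0.171], "dr": [0, 0, 0]}, {"gripper": -1, "translation": [0.054, 0.059, -0.171], "dr": [0, 0, 0]}, {"gripper": -1, "translation": [0, 0, 0], "dr": [0, 0, 0]}, {"gripper": -1, "translation": [0, 0, 0], "dr": [0, 0, 0]}])

```text
clock: 11.05
eef_pos: [490.1, -66.2, 109.4]
tcp_rot: [-3.138, -0.437, 0.851]
contact_force: [-0.2, -0.4, 0.6]
opening: 1.002
```

Call:
jog_arm(deltas=[{"gripper": 1, "translation": [0, 0, 0], "dr": [0, 0, 0]}, {"gripper": 1, "translation": [0, 0, 0], "dr": [0, 0, 0]}, {"gripper": 1, "translation": [0, 0, 0], "dr": [0, 0, 0]}, {"gripper": 1, "translation": [0, 0, 0], "dr": [0, 0, 0]}, {"gripper": 1, "translation": [0, 0, 0], "dr": [0, 0, 0]}, {"gripper": 1, "translation": [0, 0, 0], "dr": [0, 0, 0]}, {"gripper": 1, "translation": [0, 0, 0], "dr": [0, 0, 0]}, {"gripper": 1, "translation": [0, 0, 0], "dr": [0, 0, 0]}], squeeze=60)

```text
clock: 11.72
eef_pos: [489.2, -66.3, 110.0]
tcp_rot: [-3.141, -0.437, 0.852]
contact_force: [-5.5, -5.8, 6.6]
opening: 0.111
```

```bash
python3 - <<'E'
from st import *
s=show(np.array([619.1,-179.3,110.3])+174.2*Y,1);print(s['eef_pos'])
E
```

```text
t 11.72 q [-0.4    0.337  2.168  0.749  0.632 -1.866] rack xyz [-11.415 104.937 110.005] F [-5.458 -5.788  6.638] open 0.111
need d [-0.019  0.009  0.003] w [-0.001 -0.     0.003]
[489.247 -66.312 110.005]
```

Call:
jog_arm(deltas=[{"gripper": 1, "translation": [-0.014, -0.016, 0.045], "dr": [0, 0, 0]}, {"gripper": 1, "translation": [-0.028, -0.032, 0.091], "dr": [0, 0, 0]}, {"gripper": 1, "translation": [-0.042, -0.048, 0.136], "dr": [0, 0, 0]}, {"gripper": 1, "translation": [-0.042, -0.048, 0.136], "dr": [0, 0, 0]}, {"gripper": 1, "translation": [-0.042, -0.048, 0.136], "dr": [0, 0, 0]}, {"gripper": 1, "translation": [-0.042, -0.048, 0.136], "dr": [0, 0, 0]}, {"gripper": 1, "translation": [-0.042, -0.048, 0.136], "dr": [0, 0, 0]}, {"gripper": 1, "translation": [-0.042, -0.048, 0.136], "dr": [0, 0, 0]}, {"gripper": 1, "translation": [-0.042, -0.048, 0.136], "dr": [0, 0, 0]}, {"gripper": 1, "translation": [-0.042, -0.048, 0.136], "dr": [0, 0, 0]}, {"gripper": 1, "translation": [-0.042, -0.048, 0.136], "dr": [0, 0, 0]}, {"gripper": 1, "translation": [0, 0, 0], "dr": [0, 0, 0]}])

```text
clock: 12.72
eef_pos: [447.7, -115.1, 248.4]
tcp_rot: [3.14, -0.438, 0.853]
contact_force: [-0.2, 0.1, -2.4]
opening: 0.11
```

Call:
jog_arm(deltas=[{"gripper": 1, "translation": [0, 0, 0], "dr": [0.0213, 0.0246, -0.0697]}, {"gripper": 1, "translation": [0, 0, 0], "dr": [0.0213, 0.0246, -0.0697]}, {"gripper": 1, "translation": [0, 0, 0], "dr": [0.0213, 0.0246, -0.0697]}, {"gripper": 1, "translation": [0, 0, 0], "dr": [0.0213, 0.0246, -0.0697]}, {"gripper": 1, "translation": [0, 0, 0], "dr": [0.0213, 0.0246, -0.0697]}, {"gripper": 1, "translation": [0, 0, 0], "dr": [0.0213, 0.0246, -0.0697]}, {"gripper": 1, "translation": [0, 0, 0], "dr": [0.0213, 0.0246, -0.0697]}, {"gripper": 1, "translation": [0, 0, 0], "dr": [0.0213, 0.0246, -0.0697]}, {"gripper": 1, "translation": [0, 0, 0], "dr": [0.0213, 0.0246, -0.0697]}, {"gripper": 1, "translation": [0, 0, 0], "dr": [0.0213, 0.0246, -0.0697]}, {"gripper": 1, "translation": [0, 0, 0], "dr": [0.0213, 0.0246, -0.0697]}, {"gripper": 1, "translation": [0, 0, 0], "dr": [0.0213, 0.0246, -0.0697]}])

```text
clock: 13.72
eef_pos: [446.9, -113.5, 245.2]
tcp_rot: [-2.708, -0.046, -0.614]
contact_force: [-0.3, -0.1, -3.3]
opening: 0.105
```

Call:
jog_arm(deltas=[{"gripper": 1, "translation": [0, 0, 0], "dr": [0.0213, 0.0246, -0.0697]}, {"gripper": 1, "translation": [0, 0, 0], "dr": [0.0213, 0.0246, -0.0697]}, {"gripper": 1, "translation": [0, 0, 0], "dr": [0.0213, 0.0246, -0.0697]}, {"gripper": 1, "translation": [0, 0, 0], "dr": [0.0213, 0.0246, -0.0697]}, {"gripper": 1, "translation": [0.033, -0.029, 0], "dr": [0.0213, 0.0246, -0.0697]}, {"gripper": 1, "translation": [0.033, -0.029, 0], "dr": [0.0213, 0.0246, -0.0697]}, {"gripper": 1, "translation": [0.033, -0.029, 0], "dr": [0.0213, 0.0246, -0.0697]}, {"gripper": 1, "translation": [0.033, -0.029, 0], "dr": [0.0213, 0.0246, -0.0697]}, {"gripper": 1, "translation": [0.033, -0.029, 0], "dr": [0.0213, 0.0246, -0.0697]}, {"gripper": 1, "translation": [0.033, -0.029, 0], "dr": [0.0213, 0.0246, -0.0697]}, {"gripper": 1, "translation": [0.033, -0.029, 0], "dr": [0.0213, 0.0246, -0.0697]}, {"gripper": 1, "translation": [0.033, -0.029, 0], "dr": [0.0213, 0.0246, -0.0697]}])

```text
clock: 14.72
eef_pos: [473.5, -136.9, 245.2]
tcp_rot: [-3.037, 0.423, -2.031]
contact_force: [0.4, 0.0, -3.0]
opening: 0.107
```

```bash
python3 - <<'E'
from st import *
s=show(np.array([489.2,-66.3,110.])+150*U-35*Y,-1)
E
```

```text
t 14.72 q [-0.556  0.134  2.028  0.526  0.978  1.199] rack xyz [-75.058  70.673 245.164] F [ 0.414  0.046 -3.04 ] open 0.107
need d [ 0.007 -0.003  0.008] w [ 0.041  0.046 -0.133]
```

Last two turning rows, then lower 75 mm and measure in the scene view without using up a picture view.

Call:
jog_arm(deltas=[{"gripper": 1, "translation": [0, 0, 0], "dr": [0.0205, 0.023, -0.0665]}, {"gripper": 1, "translation": [0, 0, 0], "dr": [0.0205, 0.023, -0.0665]}, {"gripper": 1, "translation": [0.041, 0.048, -0.136], "dr": [0, 0, 0]}, {"gripper": 1, "translation": [0.041, 0.048, -0.136], "dr": [0, 0, 0]}, {"gripper": 1, "translation": [0.041, 0.048, -0.136], "dr": [0, 0, 0]}, {"gripper": 1, "translation": [0.041, 0.048, -0.136], "dr": [0, 0, 0]}, {"gripper": 1, "translation": [0.041, 0.048, -0.136], "dr": [0, 0, 0]}, {"gripper": 1, "translation": [0, 0, 0], "dr": [0, 0, 0]}, {"gripper": 1, "translation": [0, 0, 0], "dr": [0, 0, 0]}])

```text
clock: 15.47
eef_pos: [493.6, -112.4, 177.0]
tcp_rot: [-3.141, 0.436, -2.278]
contact_force: [0.4, -0.2, -3.2]
opening: 0.111
```

```bash
python3 - <<'E'
from st import *
s=show(np.array([489.2,-66.3,110.])+75*U-35*Y,-1)
c=r.calibration('scene');im=r.grab_frame('scene');cv2.imwrite('pics/s5f.png',im)
a=cv2.imread('pics/scene0.png')
# rows of the held bracket's foot: difference against start picture
d=cv2.absdiff(im,a).max(2)>28
d=cv2.morphologyEx(d.astype(np.uint8),cv2.MORPH_OPEN,np.ones((2,2)))
for y in range(150,222,3):
    x=np.where(d[y,255:325])[0]+255
    if len(x):print(y,x.min(),x.max(),len(x))
def on(px,n):
    o,dd=ray(c,px);o=B.T@(o-C);dd=dd@B
    nn=np.array([.9063,0,.4226]);t=(n-o@nn)/(dd@nn);X=o+dd*t[:,None];return np.c_[X[:,1],X@[-.4226,0,.9063]]
s1=lambda l:np.array(l)/(800/140.)+[180,155]
print('orig right foot tl, leg right top, leg right bottom',on(s1([[530,283],[652,67],[657,310]]),37.4))
# predicted pixels of foot bottom corners for a foot at y 58..118, u 84
for y in(56,60,64): print(y,proj(c,[C+B@(np.array([.9063,0,.4226])*37.4+np.array([-.4226,0,.9063])*uu+np.array([0,yy,0])) for yy,uu in((y,86),(y+60,86),(y+25,120))]).round(1).tolist())
E
```

```text
t 15.47 q [-0.489  0.245  2.077  0.603  0.815  1.37 ] rack xyz [-43.437  71.453 177.005] F [ 0.384 -0.227 -3.209] open 0.111
need d [ 0.013 -0.007  0.01 ] w [ 0.     0.001 -0.003]
150 269 279 11
153 270 279 10
156 270 279 10
159 270 278 9
162 270 279 10
165 270 279 10
168 270 294 19
171 270 295 21
174 270 295 20
177 271 295 17
180 271 295 21
183 271 295 17
186 286 295 10
189 286 295 10
192 286 295 10
195 287 295 9
201 287 296 9
204 275 295 21
orig right foot tl, leg right top, leg right bottom [[ 60.545  33.174]
 [119.789 127.533]
 [117.672  17.243]]
56 [[269.9, 184.3], [293.3, 183.0], [279.1, 170.5]]
60 [[271.5, 184.2], [294.8, 182.9], [280.6, 170.4]]
64 [[273.1, 184.1], [296.4, 182.8], [282.2, 170.3]]
```

The foot now spans rack y of about 57–117, against 60–119 originally: centred to 2 mm. I lower it.

Call:
jog_arm(deltas=[{"gripper": 1, "translation": [0.002, 0.013, 0.005], "dr": [0, 0, 0]}, {"gripper": 1, "translation": [0.002, 0.013, 0.005], "dr": [0, 0, 0]}, {"gripper": 1, "translation": [0.029, 0.0336, -0.095], "dr": [0, 0, 0]}, {"gripper": 1, "translation": [0.029, 0.0336, -0.095], "dr": [0, 0, 0]}, {"gripper": 1, "translation": [0.029, 0.0336, -0.095], "dr": [0, 0, 0]}, {"gripper": 1, "translation": [0.029, 0.0336, -0.095], "dr": [0, 0, 0]}, {"gripper": 1, "translation": [0.029, 0.0336, -0.095], "dr": [0, 0, 0]}, {"gripper": 1, "translation": [0.029, 0.0336, -0.095], "dr": [0, 0, 0]}, {"gripper": 1, "translation": [0.014, 0.016, -0.045], "dr": [0, 0, 0]}, {"gripper": 1, "translation": [0.014, 0.016, -0.045], "dr": [0, 0, 0]}, {"gripper": 1, "translation": [0, 0, 0], "dr": [0, 0, 0]}, {"gripper": 1, "translation": [0, 0, 0], "dr": [0, 0, 0]}])

```text
clock: 16.52
eef_pos: [515.0, -87.0, 112.6]
tcp_rot: [-3.138, 0.437, -2.277]
contact_force: [0.9, -0.1, -2.0]
opening: 0.109
```

```bash
python3 - <<'E'
from st import *
s=show(np.array([489.2,-66.3,110.])-33.5*Y,-1);F=np.array(s['contact_force']);print('F along u,n,y',F@U,F@N,F@Y)
d,w=need(s,np.array([489.2,-66.3,110.])-33.5*Y,-1);print('mm u,n,y',d@U*100,d@N*100,d@Y*100)
E
```

```text
t 16.52 q [-0.419  0.369  2.101  0.714  0.667  1.289] rack xyz [-10.224  71.987 112.606] F [ 0.908 -0.108 -1.961] open 0.109
need d [-0.004 -0.012 -0.026] w [ 0.001  0.002 -0.003]
F along u,n,y -1.9932549195239997 -0.36440547108840277 -0.7572723188559876
mm u,n,y -1.8494067302190529 -2.199817907379891 -0.5069229893846237
```

Call:
jog_arm(deltas=[{"gripper": 1, "translation": [0.003, 0.003, -0.01], "dr": [0, 0, 0]}, {"gripper": 1, "translation": [-0.006, -0.007, -0.004], "dr": [0, 0, 0]}, {"gripper": 1, "translation": [0.001, 0.001, -0.004], "dr": [0, 0, 0]}, {"gripper": 1, "translation": [0, 0, 0], "dr": [0, 0, 0]}, {"gripper": 1, "translation": [0, 0, 0], "dr": [0, 0, 0]}])

```text
clock: 16.93
eef_pos: [514.8, -87.5, 111.2]
tcp_rot: [-3.138, 0.437, -2.277]
contact_force: [0.9, 0.2, -2.0]
opening: 0.109
```

Call:
jog_arm(deltas=[{"gripper": -0.4, "translation": [0, 0, 0], "dr": [0, 0, 0]}, {"gripper": -1, "translation": [0, 0, 0], "dr": [0, 0, 0]}, {"gripper": -1, "translation": [0, 0, 0], "dr": [0, 0, 0]}, {"gripper": -1, "translation": [0, 0, 0], "dr": [0, 0, 0]}, {"gripper": -1, "translation": [0, 0, 0], "dr": [0, 0, 0]}, {"gripper": -1, "translation": [-0.028, -0.032, 0.091], "dr": [0, 0, 0]}, {"gripper": -1, "translation": [-0.042, -0.048, 0.136], "dr": [0, 0, 0]}, {"gripper": -1, "translation": [-0.069, -0.08, 0.226], "dr": [0, 0, 0]}, {"gripper": -1, "translation": [-0.069, -0.08, 0.226], "dr": [0, 0, 0]}, {"gripper": -1, "translation": [-0.069, -0.08, 0.226], "dr": [0, 0, 0]}, {"gripper": -1, "translation": [-0.069, -0.08, 0.226], "dr": [0, 0, 0]}, {"gripper": -1, "translation": [-0.069, -0.08, 0.226], "dr": [0, 0, 0]}])

```text
clock: 17.93
eef_pos: [472.3, -135.9, 248.4]
tcp_rot: [-3.138, 0.436, -2.277]
contact_force: [-0.2, 0.1, 0.1]
opening: 0.999
```

Call:
jog_arm(deltas=[{"gripper": -1, "translation": [0, 0, 0], "dr": [0, 0, 0]}, {"gripper": -1, "translation": [0, 0, 0], "dr": [0, 0, 0]}, {"gripper": -1, "translation": [0, 0, 0], "dr": [0, 0, 0]}, {"gripper": -1, "translation": [0, 0, 0], "dr": [0, 0, 0]}])

```text
clock: 18.27
eef_pos: [472.7, -134.9, 245.8]
tcp_rot: [-3.14, 0.437, -2.278]
contact_force: [0.2, 0.2, -0.7]
opening: 0.998
```

```bash
python3 - <<'E'
from st import *
s=show(np.array([489.2,-66.3,110.])+150*U-33.5*Y,-1)
im=r.grab_frame('scene');cv2.imwrite('pics/s6f.png',im);cv2.imwrite('pics/s6.png',cv2.convertScaleAbs(cv2.resize(im[130:240,180:320],(764,600),interpolation=cv2.INTER_CUBIC),alpha=1.4))
a=cv2.imread('pics/scene0.png')
for n,(x0,y0,x1,y1) in dict(jar=(175,145,205,182),mouse=(210,140,250,168),caliper=(225,265,335,330),jack=(415,265,510,345),midleg=(234,165,246,213)).items():
    print(n,cv2.absdiff(im,a)[y0:y1,x0:x1].max(2).mean().round(1))
E
```

```text
t 18.27 q [-0.555  0.13   2.031  0.528  0.978  1.424] rack xyz [-74.127  72.577 245.819] F [ 0.157  0.235 -0.694] open 0.998
need d [ 0.004 -0.012  0.001] w [ 0.     0.001 -0.003]
jar 4.6
mouse 1.8
caliper 1.9
jack 2.0
midleg 2.0
```

View pics/s6.png

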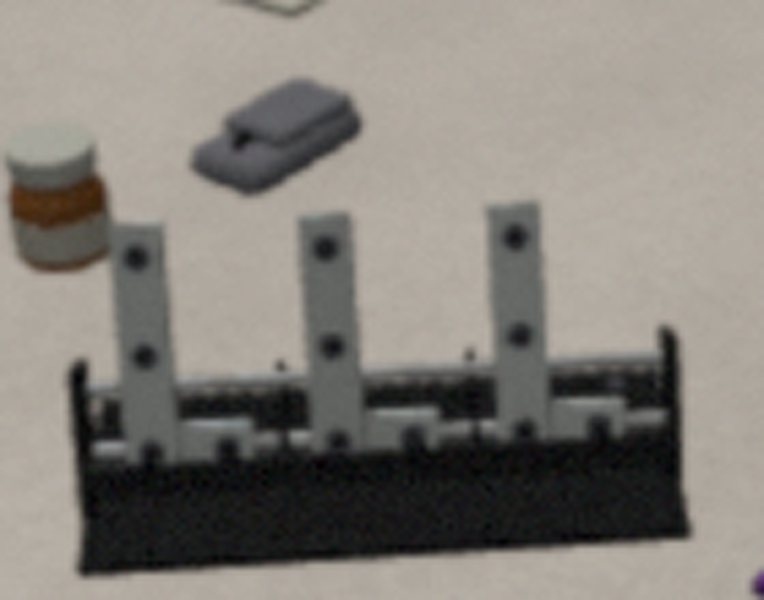

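All three brackets read L with their countersinks towards the viewer, legs at (140), (328) and (517), and the gripper is clear. Handing in.

```bash
python3 -c "
from rig import r
print(r.sign_off())"
```

```text
the job is handed in; nothing more can be done
None
```

The two mirrored brackets, in the outer bays, were each gripped by the leg, lifted out and turned half round. Both are back in their own bays. The middle bracket already read L, so I left it alone. The job is handed in at about 18 s on the robot's clock; the rig gives no verdict.

**Final checks:**
- **Brackets:** in the last scene picture all three stand home and parallel, reading as an L with the countersinks to the open side. Measured just before the final lowering, the right foot was about 2 mm along the rack from its start and the left about 6 mm. I corrected for both; I did not re-measure the feet afterwards.
- **Bystanders:** picture differences show no change at the mouse, caliper, lab jack or middle bracket. The jar's patch differs slightly (4.6 against about 2). The turned left leg now overlaps that patch, and the jar looks unmoved.
- **Robot:** the gripper is open and clear of everything, and force readings on the tool never went above about 11 N.

**Disagreement:** the wrist camera put the brackets about 5 mm further towards the open side than the two fixed cameras did, and the leg tops measured 4–10 mm lower than the text implies. I aligned the grasps by the wrist view and placed the brackets relative to where they were grasped.

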